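# Pin the shoe cabinet's sliding door shut

### The job

Slide the shoe cabinet's door fully shut, to its right-hand end (towards -y). Then take the orange-handled locking pin from its rest, put its tip into the slot in the steel plate on the cabinet top, and slide it gently along the slot until you feel it drop into the hole hidden underneath; push it fully home so that its handle sits on the plate, and let go. Do not force the pin, and leave the tray, cat, deodorizer and shoe stretcher undisturbed.

Things in the scene. Friction and masses are not known exactly. Their poses are not given: they have to be found in the camera images.
- cabinet: Shallow oak shoe cabinet, fixed, 220 deep (x) x 720 wide (y) x 160 high. Origin: centre of its underside on the bench. Its -x face is the front, towards the robot; y runs along the front, z up.
- door (a joint): Sliding white door in the cabinet's front, 335 wide. Value in m: 0 = fully shut (end stop at the -y end), grows as it slides open along the cabinet's +y (up to 0.32; starts 0.07 to 0.17). Sliding friction about 3 N; it stays where it is left.
- handle (a point): Point on the door's bar handle: a vertical round aluminium bar, 10 mm diameter, red 13 mm tip, centre line 30 mm in front (-x) of the door's face. It stands up past the cabinet top; the point is on its centre line, 175 mm above the bench; the bar goes on 25 mm above it and 120 mm below. Axes as the cabinet's. Moves with the door (60 mm to -y of cabinet mid-width when shut).
- slot (a point): Centre of the slot's mouth, on top of the dark steel lock plate (110 x 56 mm, 4 mm proud of the cabinet top: 164 mm above the bench). Axes as the cabinet's. The slot runs along x: 60 mm long (+-30), 13 mm wide, edges chamfered 1.5 mm, 22 mm deep right through the top. Under it is the keeper strip with the hidden hole, see strip.
- strip (a point): Point 26 mm under slot, fixed to the cabinet, at the top of the sprung dark strip that the shut door brings under the slot. Its one through hole, 12.5 (x) x 14 (y) mm, sharp-edged, is centred in y if the door is shut; its x is unknown, -22 to +22 mm from here. Pressed, the strip gives from about 2 N, then 1.5 N per mm, stops hard at 6 mm (11 N) and springs back when the push ends.
- rest: Oak block 42 x 42 x 46 mm high fixed on the cabinet top with a 14 mm upright hole through it, where the pin stands at the start, shaft in the hole, handle underside on the block's top. Origin: centre of its underside (160 mm above the bench).
- pin_grip (a point): Centre of the locking pin's orange handle, a block 22 x 22 x 44 mm tall; axes along its faces, z up. Below it a round steel shaft, 10 mm diameter, 42 mm long, flat tip (9 mm at the end) 64 mm below this point. About 60 g. Fully home, the handle's underside lies on the lock plate and this point is 22 mm above slot; standing on the strip without having found the hole, 38 mm.
- tray: Frosted glass tray, 130 x 170 mm and 20 mm high, with three steel keys, on the cabinet top at the +y end. Bystander. Origin: centre of its underside.
- cat: White ceramic lucky cat, 56 mm wide and 85 mm tall, on the cabinet top to the -y side of the lock plate. Bystander. Origin: centre of its underside.
- deodorizer: Pale green plastic deodorizer case, 50 x 56 x 60 mm high, next to the cat (either may be nearer the lock plate). Bystander. Origin: centre of its underside.
- stretcher: Blue stiff plastic shoe stretcher, about 205 long (x) x 58 x 36 mm high, lying on the bench to the robot's left. Bystander. Origin: on its underside, 15 mm from mid-length.
Things that resemble listed ones, but are neither listed nor needed, are in the scene too. Of the things like the part that bears pin_grip, leave any that is green; of the rest the smaller one is meant.

How it is judged:
On the way, in this order (a step that is already met when the one before it is completed fails the run):
1. the door is slid fully shut (within 4 mm) (value of joint door below 0.004 m), for 0.2 s.
2. the pin's handle is lifted at least 40 mm out of its rest (z of pin_grip in the frame of rest above 0.108 m), for 0.1 s.
At the end, for the whole second after the job is handed in: The door is shut within 4 mm; the pin stands upright (within 0.1 rad) in the slot and the hidden hole, its handle's underside on the lock plate within 3 mm, released and at rest (value of joint door below 0.004 m and z of pin_grip in the frame of slot between 0.018 and 0.025 m and x of pin_grip in the frame of slot between -0.027 and 0.027 m and y of pin_grip in the frame of slot between -0.005 and 0.005 m and angle between pin_grip's own z axis and vertical below 0.1 rad and linear speed of pin below 0.01 m/s); the robot touches nothing.
It fails at once if the pin is forced: it presses on the door's sprung strip with more than 30 N (contact force between pin and keeper above 30 N).
It fails at once if the pin is forced: it presses on the cabinet or its lock plate with more than 60 N (contact force between pin and cabinet above 60 N).
It fails at once if the tray or the stretcher is moved by more than 15 mm (distance of any of tray, stretcher from where it was at the start of the episode above 0.015 m).
It fails at once if the cat is moved by more than 15 mm or tipped (distance of cat from where it was at the start of the episode above 0.015 m or angle between cat's own z axis and vertical above 0.3 rad).
It fails at once if the deodorizer is moved by more than 15 mm or tipped (distance of deodorizer from where it was at the start of the episode above 0.015 m or angle between deodorizer's own z axis and vertical above 0.3 rad).
It also fails if it takes over 72 s, if anything falls off the work surface, if the arm or the gripper's body presses on something with over 40 N, if the wrist force passes 120 N, or if a joint passes its speed limit or range.

### The arm

A 6-joint arm with a two-finger parallel gripper is mounted at the origin on the work surface. World frame = base frame: x ahead of the robot, y to its left, z up, the work surface at z = 0. Lengths are in m, angles in rad, forces in N, time in s.
With the tool pointing down it reaches from about 0.35 to 0.775 m from the base axis. Payload 7.3 kg.
Tool frame: the origin (TCP) lies on the centre line of the jaws, within the pads' length; the fingertips stand 11 mm ahead of it and the grasp point (between the pads) lies 8 mm behind it; y points along the fingers, z is the direction in which the jaws open and shut, and the axes are right-handed (so a half turn about y gives the same grasp; the last joint's range is limited). The gripper opens to 92 mm and grips with 3 to 60 N. Pads are 19 mm wide; open, the fingers measure 130 mm over their backs; the gripper's body (75 mm by 190 mm) begins 47 mm behind the grasp point.
Start: joints at [-1.468, 0.342, 1.524, -0, 1.275, -0.146], TCP at [0.129, -0.509, 0.238] pointing down, gripper open.
Joint ranges: [-2.53, 2.53], [-0.77, 2.02], [0.04, 2.7], [-1, 4.14], [0.28, 2.66], [-3.11, 3.11]. Speed limits (rad/s): [2.57, 2.57, 3.14, 3.14, 3.14, 3.14].

### API

Orientations are given as [roll, pitch, yaw] about the fixed x, y, z axes, in that order (R = Rz(yaw) Ry(pitch) Rx(roll)).
In Python, from cell import robot, cams gives the robot as it stands.
- The arm moves only by the tool apply_moves, never from a script. Its argument "plan" is a list of rows, each a list of 7 numbers: the shift along the tool's x, y, z in m, then the turn, a rotation vector about the tool's x, y, z in degrees, then the gripper command: -1 is fully open, 1 is shut, values between are in proportion. A call has exactly 5 rows; each row is the pose to reach, as a shift and turn from the pose commanded when the call began, along the tool's axes at that moment; what a row does not reach only later rows make up. A row lasts 1/8 s, in which the tool goes at most 62.5 mm and 10.7 degrees, less where a joint would pass 70% of its speed; a pose out of reach is approached as far as the arm can. A call with a gripper value outside its range is refused whole. The fingers move at their own pace and stop on an object; "squeeze" is the grip in N (left out, the last holds). Time passes only in rows, so rows that repeat a pose let the fingers close, or fill a call up. It gives the time, the measured TCP pose, the force and the opening at its end, in the units of the state.
- robot.observe(): the state, without advancing time (a new reading comes with each control period).
- cams.read_camera(name): name is "scene" or "top" or "wrist"; returns the picture (480x640x3 uint8, blue, green, red); there is no depth.
- cams.calibration(name): a dict with "fx", "fy", "cx", "cy" (pixels), "dist" ([k1, k2, p1, p2, k3] as OpenCV has them; the pictures are not rectified), "extrinsics" (4x4, takes a point from world to camera coordinates); the wrist camera has in their place "T_tool_cam" (4x4, takes a point from camera to tool coordinates, whose origin is the TCP and whose axes are the tool frame's). Camera axes: x right, y up, looking along -z (the intrinsics and any distortion apply to the point x, -y, -z); pixel columns grow to the right and rows downward; lengths in m; the calibration is good to about 2 mm. A picture is of the moment at which its call begins: read the wrist's pose just before it. calibration takes no time and is no camera call.
- robot.hand_in(): hands the job in, once; it reports no verdict.
The state is a dict: "time": time; "qpos": joint angles; "qvel": joint speeds; "joint_efforts": joint torques, N m; "tool_pos": TCP position; "tool_rot": TCP orientation; "contact_force": force on the tool from outside, world axes, zero at the start; "torque": the same for the moment, N m; "opening": finger opening in m.
Only numpy, scipy, OpenCV 4.12 (cv2) and the standard library are available. Lean on these libraries where they do the work, as an engineer would, in place of code of your own. Each camera call takes 0.05 s, during which the arm holds its last target. There are 200 camera calls.

## Working session

There is one attempt and no reset: what is moved stays moved. The work goes in short steps, Python scripts to look and compute and a tool call to move; the robot and the scene stay as the last step left them, time stands still between calls to the robot, and variables do not carry over. Pictures are saved under pics/ and viewed, about 8 in all and at most 12, crops included, and the job is handed in when it is done.

Besides the shell and the picture viewer there is one more tool, called after "Call:" in YAML: its name, and indented under it one key for each argument. apply_moves: Moves the arm, as the interface text tells. Its arguments: {"type":"object","properties":{"plan":{"type":"array","items":{"type":"array","items":{"type":"number"}}},"squeeze":{"type":"number"}},"required":["plan"]}

```bash
ls; mkdir -p pics; python3 - <<'E'
from cell import robot,cams
import cv2,numpy as np
s=robot.observe();print(s)
for n in("scene","top","wrist"):
    c=cams.calibration(n);print(n,c)
    cv2.imwrite(f"pics/{n}0.png",cams.read_camera(n))
E
```

```text
pics
{'time': 0.0, 'qpos': array([-1.46798208e+00,  3.42729615e-01,  1.52502171e+00,  9.62885537e-07,
        1.27537956e+00, -1.45991211e-01]), 'qvel': array([-5.37179728e-04,  6.99473541e-05,  4.84632816e-04, -1.72959741e-03,
       -8.73614944e-04,  1.13770029e-03]), 'joint_efforts': array([-1.81397656e-03, -4.31246388e+01, -2.44222319e+01,  7.14331074e-02,
        5.60276338e-02, -1.41945525e-04]), 'tool_pos': array([ 0.12926553, -0.50843808,  0.23703973]), 'tool_rot': array([-1.57231806e+00,  2.24681721e-04, -2.89278764e+00]), 'contact_force': array([-0.12543724, -0.31096545,  0.4004145 ]), 'torque': array([-0.04356025,  0.02082195, -0.00725636]), 'opening': 0.09180691590757381}
scene {'fx': 487.08476958893124, 'fy': 487.08476958893124, 'cx': 323.2714227276353, 'cy': 247.4823588755986, 'dist': array([-0.00460874,  0.        ,  0.        ,  0.        ,  0.        ]), 'extrinsics': array([[ 0.82113581,  0.57069459, -0.00660784, -0.51558225],
       [-0.38666886,  0.56479421,  0.72903683,  0.04990032],
       [ 0.41978944, -0.5960832 ,  0.68444258, -1.50906693],
       [ 0.        
[... 432 characters left out ...]
e-02, -1.53660212e-03,  9.97071742e-01,
        -1.65434768e+00],
       [ 0.00000000e+00,  0.00000000e+00,  0.00000000e+00,
         1.00000000e+00]])}
wrist {'fx': 365.68268641759147, 'fy': 365.68268641759147, 'cx': 319.4299205638481, 'cy': 242.67998847384575, 'dist': array([-0.06618542,  0.        ,  0.        ,  0.        ,  0.        ]), 'T_tool_cam': array([[-3.05322363e-04, -9.55708653e-01, -2.94314250e-01,
        -7.90336353e-02],
       [ 9.29738487e-04,  2.94313865e-01, -9.55708368e-01,
        -1.46666228e-01],
       [ 9.99999521e-01, -5.65434422e-04,  7.98698512e-04,
         4.46984898e-05],
       [ 0.00000000e+00,  0.00000000e+00,  0.00000000e+00,
         1.00000000e+00]])}
```

View pics/scene0.png

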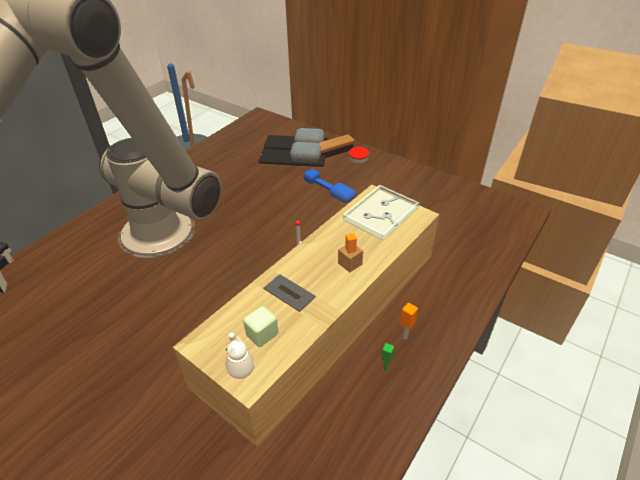

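View pics/top0.png

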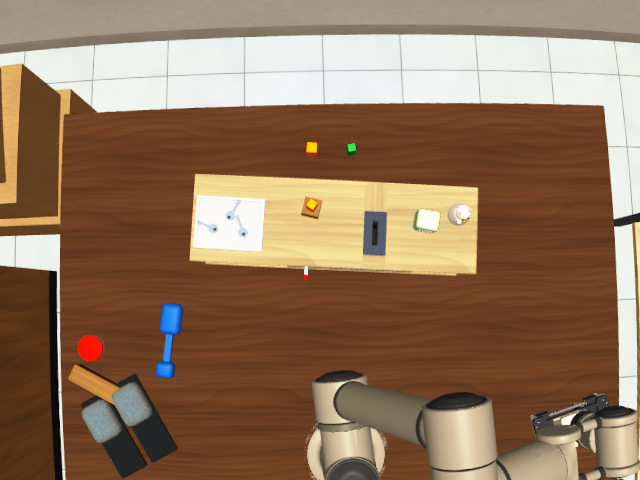

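The scene view shows the cabinet with the plate at (290,292), the pin in its rest at (350,250), and the handle's red tip at (298,223). In the top view these are the plate at (375,233), the pin at (312,205) and the tip at (306,270). The larger orange pin and the green one stand behind the cabinet.

```bash
cat > h.py <<'E'
import cv2,numpy as np
from cell import robot,cams
from scipy.spatial.transform import Rotation as R
def K(c): return np.array([[c['fx'],0,c['cx']],[0,c['fy'],c['cy']],[0,0,1.]])
def pose(name,st=None):
    c=cams.calibration(name)
    if name=="wrist":
        T=np.eye(4);T[:3,:3]=R.from_euler('xyz',st['tool_rot']).as_matrix();T[:3,3]=st['tool_pos']
        T=T@c['T_tool_cam']
    else: T=np.linalg.inv(c['extrinsics'])
    return c,T
def ray(name,px,st=None):
    c,T=pose(name,st)
    u=cv2.undistortPoints(np.array(px,float).reshape(-1,1,2),K(c),c['dist']).reshape(-1,2)
    d=np.c_[u[:,0],-u[:,1],-np.ones(len(u))]@T[:3,:3].T
    return T[:3,3],d
def plane(name,px,z,st=None):
    o,d=ray(name,px,st); return o+d*((z-o[2])/d[:,2])[:,None]
def tri(obs):
    A=0;b=0
    for n,p,st in obs:
        o,d=ray(n,[p],st);d=d[0]/np.linalg.norm(d[0]);P=np.eye(3)-np.outer(d,d);A=A+P;b=b+P@o
    return np.linalg.solve(A,b)
def blobs(im,lo,hi,amin=15,roi=None):
    m=cv2.inRange(cv2.cvtColor(im,cv2.COLOR_BGR2HSV),lo,hi)
    if roi: z=np.zeros_like(m);x0,y0,x1,y1=roi;z[y0:y1,x0:x1]=m[y0:y1,x0:x1];m=z
    cs=cv2.findContours(m,cv2.RETR_EXTERNAL,cv2.CHAIN_APPROX_NONE)[0]
    return sorted([(cv2.contourArea(c),cv2.minAreaRect(c),c) for c in cs if cv2.contourArea(c)>=amin],key=lambda t:-t[0])
E
python3 - <<'E'
from h import *
t=cv2.imread('pics/top0.png');s=cv2.imread('pics/scene0.png')
def sh(n,im,lab,lo,hi,z,roi,a=8):
    for A,r,c in blobs(im,lo,hi,a,roi)[:3]:
        b=cv2.boxPoints(r);print(n,lab,int(A),np.round(r[0],1),np.round(plane(n,[r[0]],z),4),'\n',np.round(plane(n,b,z),4)[:,:2].tolist())
sh('top',t,'plate',(100,30,20),(130,160,130),.164,(340,190,400,270),200)
sh('top',t,'slot',(0,0,0),(180,255,60),.164,(340,190,400,270))
sh('top',t,'pin',(10,200,180),(28,255,255),.25,(295,190,330,222))
sh('top',t,'rest',(5,100,60),(20,255,185),.206,(295,190,330,222))
sh('top',t,'red',(0,180,120),(8,255,255),.2,(295,262,318,285),3)
sh('scene',s,'plate',(100,15,20),(140,160,130),.164,(255,265,325,320),200)
sh('scene',s,'pin',(8,200,180),(28,255,255),.25,(335,225,365,262))
sh('scene',s,'red',(0,150,100),(8,255,255),.2,(285,212,310,240),3)
for n,px in(('top',[[195,174],[477,187],[476,272],[190,260]]),): print(np.round(plane(n,px,.16),3))
cv2.imwrite('pics/z.png',np.hstack([cv2.resize(t[180:290,280:400],None,fx=4,fy=4,interpolation=2)[:,:400],cv2.resize(s[205:315,265:375],None,fx=4,fy=4)[:,:400]]))
E
```

```text
top plate 837 [374.2 232.8] [[ 0.586  -0.0737  0.164 ]] 
 [[0.5349, -0.0438], [0.6406, -0.0509], [0.6375, -0.104], [0.5317, -0.0965]]
top slot 93 [374.5 232.5] [[ 0.5867 -0.0744  0.164 ]] 
 [[0.6157, -0.0691], [0.6154, -0.0816], [0.5579, -0.0798], [0.5581, -0.0673]]
top pin 77 [311.4 203.7] [[0.6499 0.0815 0.25  ]] 
 [[0.6476, 0.0974], [0.666, 0.0831], [0.6522, 0.0657], [0.6338, 0.08]]
top rest 32 [309.4 215.5] [[0.6275 0.0867 0.206 ]] 
 [[0.6243, 0.1079], [0.6347, 0.1069], [0.6306, 0.0655], [0.6202, 0.0665]]
top rest 10 [310.7 207.7] [[0.6464 0.0831 0.206 ]] 
 [[0.64, 0.0985], [0.6558, 0.0968], [0.6527, 0.0678], [0.637, 0.0694]]
top red 14 [305. 277.] [[0.4789 0.1006 0.2   ]] 
 [[0.4839, 0.1054], [0.4837, 0.0957], [0.474, 0.0959], [0.4742, 0.1056]]
scene pin 76 [351.8 240.4] [[0.6603 0.0694 0.25  ]] 
 [[0.6373, 0.0775], [0.648, 0.0966], [0.6828, 0.0614], [0.6722, 0.0432]]
scene red 16 [297.5 223. ] [[0.4849 0.0945 0.2   ]] 
 [[0.475, 0.0971], [0.4854, 0.1043], [0.4947, 0.0918], [0.4844, 0.0848]]
[[ 0.746  0.374  0.16 ]
 [ 0.698 -0.342  0.16 ]
 [ 0.482 -0.329  0.16 ]
 [ 0.528  0.388  0.16 ]]
```

```bash
cat >> h.py <<'E'
def to(p,yaw,frm=None,fyaw=None):
    """shift/turn in tool axes to reach TCP p with tool down, yaw deg"""
    st=robot.observe()
    p0=st['tool_pos'] if frm is None else np.array(frm)
    R0=R.from_euler('xyz',st['tool_rot'] if fyaw is None else [-np.pi/2,0,np.radians(fyaw)])
    R1=R.from_euler('xyz',[-np.pi/2,0,np.radians(yaw)])
    d=R0.inv().apply(np.array(p)-p0); w=(R0.inv()*R1).as_rotvec(degrees=True)
    print('t',round(st['time'],2),'pos',np.round(st['tool_pos'],4),'rot',np.round(np.degrees(st['tool_rot']),2),'\nshift',np.round(d,4),'turn',np.round(w,1),'F',np.round(st['contact_force'],1))
E
python3 - <<'E'
from h import *
print('red',tri([('top',(305,277),None),('scene',(297.5,223),None)]))
print('redtop .1935',plane('top',[[305,277]],.1935))
print('pin',tri([('top',(311.4,203.7),None),('scene',(351.8,236),None)]))
to((.478,.098,.29),-183.8)
E
```

```text
red [0.47934945 0.10087244 0.19282787]
redtop .1935 [[0.47911677 0.10068457 0.1935    ]]
pin [0.65087497 0.08217271 0.24896827]
t 0.15 pos [ 0.1293 -0.5086  0.2372] rot [-9.0060e+01  1.0000e-02 -1.6574e+02] 
shift [-0.4874 -0.0521 -0.502 ] turn [ 0.1 18.1  0. ] F [ 1.1 -0.4  0.6]
```

Call:
apply_moves:
  plan:
    - [-0.04,-0.02,-0.04,0,4,0,0]
    - [-0.08,-0.04,-0.083,0,8,0,0]
    - [-0.12,-0.05,-0.125,0,12,0,0]
    - [-0.16,-0.052,-0.167,0,16,0,0]
    - [-0.2,-0.052,-0.208,0,18.1,0,0]
  squeeze: 10

```text
time: 0.78
tool_pos: [0.2725, -0.2563, 0.2899]
tool_rot: [-1.57, 0.001, 3.072]
contact_force: [2.1, 0.5, -0.2]
opening: 0.0476
```

```bash
python3 -c "
from h import *
to((.479,.101,.29),-183.8)"
```

```text
t 0.78 pos [ 0.2725 -0.2563  0.2899] rot [-8.9970e+01  4.0000e-02  1.7603e+02] 
shift [-1.813e-01 -2.000e-04 -3.708e-01] turn [-0.  -0.2 -0. ] F [ 2.1  0.5 -0.2]
```

Call:
apply_moves:
  plan:
    - [-0.026,0,-0.053,0,0,0,0]
    - [-0.052,0,-0.106,0,0,0,0]
    - [-0.078,0,-0.159,0,0,0,0]
    - [-0.104,0,-0.212,0,0,0,0]
    - [-0.13,0,-0.265,0,0,0,0]

```text
time: 1.4
tool_pos: [0.42, -0.0004, 0.2897]
tool_rot: [-1.57, 0.0, 3.075]
contact_force: [0.8, -2.0, 0.6]
opening: 0.0455
```

Call:
apply_moves:
  plan:
    - [-0.025,0,-0.053,0,0,0,0]
    - [-0.051,0,-0.106,0,0,0,0]
    - [-0.051,0,-0.106,0,0,0,0]
    - [-0.051,0,-0.106,0,0,0,0]
    - [-0.051,0,-0.106,0,0,0,0]

```text
time: 2.02
tool_pos: [0.477, 0.099, 0.2898]
tool_rot: [-1.57, -0.0, 3.073]
contact_force: [-0.4, 0.0, -0.2]
opening: 0.0462
```

```bash
python3 - <<'E'
from h import *
st=robot.observe();im=cams.read_camera('wrist');cv2.imwrite('pics/w1.png',im)
to((.479,.101,.18),-183.8)
for A,r,c in blobs(im,(0,150,100),(8,255,255),10)[:3]: print(A,r[0],plane('wrist',[r[0]],.1935,st))
for A,r,c in blobs(im,(9,200,150),(28,255,255),60)[:3]: print(A,r,plane('wrist',[r[0]],.25,st))
E
```

```text
t 2.08 pos [0.4771 0.0989 0.2899] rot [-8.9980e+01  1.0000e-02  1.7605e+02] 
shift [-0.0018  0.1099 -0.0023] turn [-0.  -0.2 -0. ] F [-0.9  0.2 -0.5]
266.0 (318.5, 244.0) [[0.48021918 0.09928525 0.1935    ]]
```

View pics/w1.png

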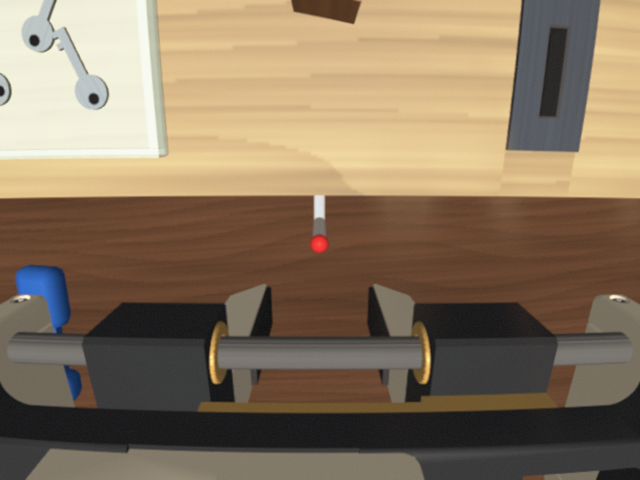

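The red tip is at (318,244) and midway between the jaws, which agrees with the other two views. The plate's slot is at (554,72). I'll go down and grip lightly.

Call:
apply_moves:
  plan:
    - [-0.003,0.06,0,0,0,0,0]
    - [-0.003,0.108,0,0,0,0,0]
    - [-0.003,0.108,0,0,0,0,0.7]
    - [-0.003,0.108,0,0,0,0,1]
    - [-0.003,0.108,0,0,0,0,1]
  squeeze: 10

```text
time: 2.7
tool_pos: [0.4817, 0.0997, 0.184]
tool_rot: [-1.571, 0.004, 3.074]
contact_force: [-0.6, -0.2, 0.0]
opening: 0.0209
```

Call:
apply_moves:
  plan:
    - [0,0,0,0,0,0,1]
    - [0,0,0.01,0,0,0,1]
    - [0,0,0.035,0,0,0,1]
    - [0,0,0.06,0,0,0,1]
    - [0,0,0.085,0,0,0,1]

```text
time: 3.32
tool_pos: [0.4754, 0.0148, 0.1832]
tool_rot: [-1.572, 0.003, 3.075]
contact_force: [0.7, 4.2, 6.9]
opening: 0.0118
```

Call:
apply_moves:
  plan:
    - [0,0,0.015,0,0,0,1]
    - [0,0,0.028,0,0,0,1]
    - [0,0,0.034,0,0,0,1]
    - [0,0,0.038,0,0,0,1]
    - [0,0,0.041,0,0,0,1]

```text
time: 3.95
tool_pos: [0.4727, -0.026, 0.1832]
tool_rot: [-1.571, 0.003, 3.074]
contact_force: [-0.7, 3.2, 8.5]
opening: 0.0115
```

Call:
apply_moves:
  plan:
    - [0,0,0.001,0,0,0,1]
    - [0,0,0.002,0,0,0,1]
    - [0,0,0.003,0,0,0,1]
    - [0,0,0.004,0,0,0,1]
    - [0,0,0.004,0,0,0,1]

```text
time: 4.58
tool_pos: [0.4724, -0.0291, 0.1831]
tool_rot: [-1.572, 0.003, 3.074]
contact_force: [-0.1, 6.6, 7.6]
opening: 0.0119
```

Call:
apply_moves:
  plan:
    - [0,0,0.001,0,0,0,1]
    - [0,0,0.002,0,0,0,1]
    - [0,0,0.003,0,0,0,1]
    - [0,0,0.004,0,0,0,1]
    - [0,0,0.004,0,0,0,1]

```text
time: 5.2
tool_pos: [0.4723, -0.0302, 0.1831]
tool_rot: [-1.578, 0.003, 3.074]
contact_force: [2.3, 20.0, 7.7]
opening: 0.0133
```

Call:
apply_moves:
  plan:
    - [0,0,0,0,0,0,0]
    - [0,0,-0.003,0,0,0,0]
    - [0,0,-0.003,0,0,0,0]
    - [0,-0.05,-0.003,0,0,0,-0.2]
    - [0,-0.11,-0.003,0,0,0,-0.2]

```text
time: 5.82
tool_pos: [0.4708, -0.0311, 0.292]
tool_rot: [-1.571, -0.003, 3.074]
contact_force: [2.2, -0.8, 0.8]
opening: 0.054
```

```bash
python3 - <<'E'
from h import *
st=robot.observe();im=cams.read_camera('wrist');cv2.imwrite('pics/w2.png',im)
for A,r,c in blobs(im,(0,150,100),(8,255,255),10)[:2]: print('red',A,r[0],plane('wrist',[r[0]],.1935,st))
for A,r,c in blobs(im,(95,20,40),(130,160,150),1500)[:2]: print('plate',A,r,np.round(plane('wrist',cv2.boxPoints(r),.164,st),4).tolist())
for A,r,c in blobs(im,(0,0,0),(180,255,60),200,(0,0,640,200))[:3]: print('dark',A,r,plane('wrist',[r[0]],.164,st),np.round(plane('wrist',cv2.boxPoints(r),.164,st),4).tolist())
to((.588,.04,.36),-183.8)
E
```

```text
red 260.5 (316.5, 246.0) [[ 0.47167918 -0.02920442  0.1935    ]]
plate 4742.0 ((357.8935546875, 74.99900817871094), (49.00716018676758, 150.45651245117188), 0.5305013060569763) [[0.535, -0.0452, 0.164], [0.634, -0.052, 0.164], [0.6318, -0.0848, 0.164], [0.5324, -0.0811, 0.164]]
t 5.88 pos [ 0.474  -0.0318  0.3009] rot [-89.87   0.67 176.14] 
shift [-0.1096 -0.058  -0.0791] turn [-0.1 -0.1 -0.7] F [ 1.8 -0.8  7.1]
```

Call:
apply_moves:
  plan:
    - [-0.04,-0.03,-0.014,0,0,0,-0.2]
    - [-0.08,-0.04,-0.028,0,0,0,-0.2]
    - [-0.107,-0.04,-0.042,0,0,0,-0.2]
    - [-0.107,-0.04,-0.042,0,0,0,-0.2]
    - [-0.107,-0.04,-0.042,0,0,0,-0.2]

```text
time: 6.5
tool_pos: [0.5806, 0.0034, 0.3311]
tool_rot: [-1.57, -0.001, 3.074]
contact_force: [0.0, 0.6, 0.2]
opening: 0.0553
```

```bash
python3 - <<'E'
from h import *
st=robot.observe();im=cams.read_camera('wrist');cv2.imwrite('pics/w3.png',im)
to((.6,.01,.35),-183.8)
for A,r,c in blobs(im,(95,20,40),(130,160,150),1500)[:2]: print('plate',A,r,plane('wrist',[r[0]],.164,st))
for A,r,c in blobs(im,(0,0,0),(180,255,60),200,(0,0,640,290))[:3]: print('dark',A,r,plane('wrist',[r[0]],.164,st),np.round(plane('wrist',cv2.boxPoints(r),.164,st),4).tolist())
for A,r,c in blobs(im,(9,200,100),(28,255,255),200)[:3]: print('or',A,r,plane('wrist',[r[0]],.25,st))
E
```

```text
t 6.55 pos [0.5805 0.0034 0.3315] rot [-8.9980e+01 -5.0000e-02  1.7613e+02] 
shift [-0.019  -0.0185 -0.0079] turn [-0.  -0.1  0. ] F [-0.2  0.1  1.3]
```

View pics/w3.png

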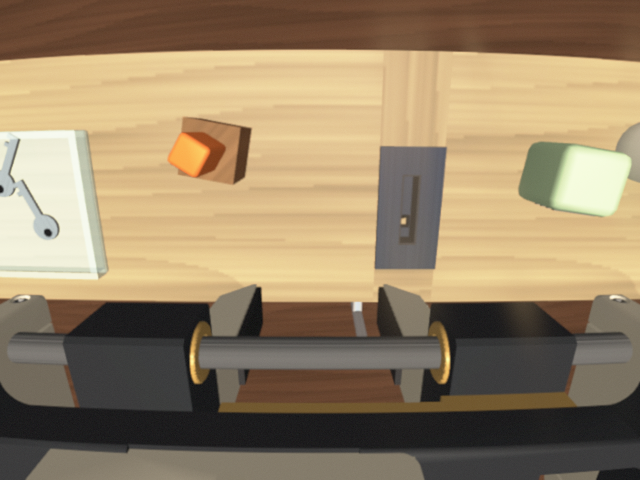

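The image shows the pin handle's top at (190,154), tilted, the rest at (215,152), the plate at (410,208) and the slot at (409,210). A light spot in the slot at (404,221) may be the hidden hole.

```bash
python3 - <<'E'
from h import *
im=cv2.imread('pics/w3.png');h=cv2.cvtColor(im,cv2.COLOR_BGR2HSV)
for p in[(185,150),(385,200),(390,250),(415,190),(404,221),(240,150),(404,195)]: print(p,h[p[1],p[0]])
a=cv2.resize(im[105:195,155:265],None,fx=5,fy=5,interpolation=cv2.INTER_CUBIC)[:,:550]
b=cv2.resize(im[165:255,385:432],None,fx=5,fy=5,interpolation=cv2.INTER_CUBIC)
cv2.imwrite('pics/w3z.png',np.hstack([a,b]))
E
```

```text
(185, 150) [ 17 171 251]
(385, 200) [173   9 111]
(390, 250) [ 12  12 107]
(415, 190) [16 67 84]
(404, 221) [ 19  93 226]
(240, 150) [ 13 151  83]
(404, 195) [173  10 106]
```

View pics/w3z.png

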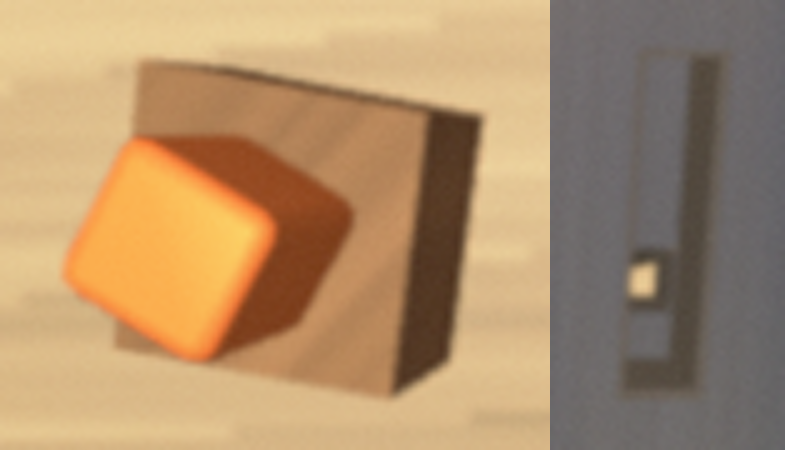

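```bash
cat > m.py <<'E'
from h import *
st={'tool_pos':np.array([.5805,.0034,.3313]),'tool_rot':np.radians([-89.98,-.05,176.13])}
P=lambda a,off,z: plane('wrist',np.array(a,float)/5+off,z,st)
np.set_printoptions(precision=4,suppress=True)
s=P([[88,50],[177,52],[147,397],[70,397]],(385,165),.164);print('slot',s,s.mean(0))
h=P([[117,248],[117,312]],(385,165),.138);print('hole right edge',h)
g=P([[135,135],[275,225],[205,362],[65,275]],(155,105),.25);print('pin',g,g.mean(0))
e=np.diff(np.r_[g,g[:1]],axis=0);print(np.linalg.norm(e,axis=1),np.degrees(np.arctan2(e[:,1],e[:,0])))
r=P([[140,62],[430,112],[392,398],[115,350]],(155,105),.206);print('rest',r,r.mean(0))
e=np.diff(np.r_[r,r[:1]],axis=0);print(np.linalg.norm(e,axis=1),np.degrees(np.arctan2(e[:,1],e[:,0])))
a=np.radians(-3.84);x=np.array([np.cos(a),np.sin(a),0]);y=np.array([-np.sin(a),np.cos(a),0]);c=s.mean(0)
for q in h: print('hole in slot frame',(q-c)@x,(q-c)@y)
for q in s: print('slot corner',(q-c)@x,(q-c)@y)
E
python3 m.py
```

```text
slot [[ 0.6183 -0.0705  0.164 ]
 [ 0.617  -0.0858  0.164 ]
 [ 0.5553 -0.081   0.164 ]
 [ 0.5562 -0.067   0.164 ]] [ 0.5867 -0.0761  0.164 ]
hole right edge [[ 0.577  -0.0815  0.138 ]
 [ 0.5643 -0.0816  0.138 ]]
pin [[0.6648 0.081  0.25  ]
 [0.6528 0.0654 0.25  ]
 [0.6369 0.0767 0.25  ]
 [0.6489 0.0925 0.25  ]] [0.6509 0.0789 0.25  ]
[0.0196 0.0195 0.0199 0.0196] [-127.4732  144.6425   52.9511  -36.0943]
rest [[0.6758 0.0947 0.206 ]
 [0.6656 0.0538 0.206 ]
 [0.6252 0.0646 0.206 ]
 [0.6354 0.1052 0.206 ]] [0.6505 0.0796 0.206 ]
[0.0421 0.0418 0.0419 0.0417] [-104.0184  165.0679   75.9162  -14.6186]
hole in slot frame -0.009381463879600831 -0.006104835253619126
hole in slot frame -0.02200753619849334 -0.006989342576631089
slot corner 0.03113921905621153 0.007716281682604362
slot corner 0.030892251464169792 -0.007652962591575636
slot corner -0.031017411699950745 -0.007038752609161853
slot corner -0.031014058820430686 0.006975433518133063
```

```bash
python3 -c "
from h import *
to((.651,.0795,.29),143.6)"
```

```text
t 6.55 pos [0.5805 0.0034 0.3315] rot [-8.9980e+01 -5.0000e-02  1.7613e+02] 
shift [-0.0653  0.0414 -0.0807] turn [-0.  32.5  0. ] F [-0.2  0.1  1.3]
```

Call:
apply_moves:
  plan:
    - [-0.018,0.01,-0.02,0,10,0,-0.4]
    - [-0.036,0.02,-0.045,0,20,0,-0.4]
    - [-0.065,0.04,-0.081,0,30,0,-0.4]
    - [-0.065,0.04,-0.081,0,32.5,0,-0.4]
    - [-0.065,0.04,-0.081,0,32.5,0,-0.4]

```text
time: 7.18
tool_pos: [0.651, 0.08, 0.2916]
tool_rot: [-1.57, -0.0, 2.508]
contact_force: [0.0, 0.3, -0.2]
opening: 0.0642
```

```bash
python3 - <<'E'
from h import *
st=robot.observe();im=cams.read_camera('wrist');cv2.imwrite('pics/w4.png',im)
np.set_printoptions(precision=4,suppress=True)
to((.651,.0795,.222),143.6)
for A,r,c in blobs(im,(9,150,235),(24,255,255),300,(150,100,500,330))[:3]:
    b=plane('wrist',cv2.boxPoints(r),.25,st);e=b[1]-b[0];print('or',A,r,b.mean(0),np.degrees(np.arctan2(e[1],e[0])),np.linalg.norm(np.diff(b,axis=0),axis=1))
E
```

```text
t 7.22 pos [0.6511 0.0798 0.2922] rot [-90.     0.03 143.69] 
shift [-0.0001  0.0702  0.0003] turn [ 0.   0.1 -0. ] F [0.7 0.  0.5]
or 1193.5 ((318.5, 277.0), (34.0, 37.0), 90.0) [0.6519 0.0794 0.25  ] -126.30365158842825 [0.0202 0.0204 0.0209]
```

View pics/w4.png

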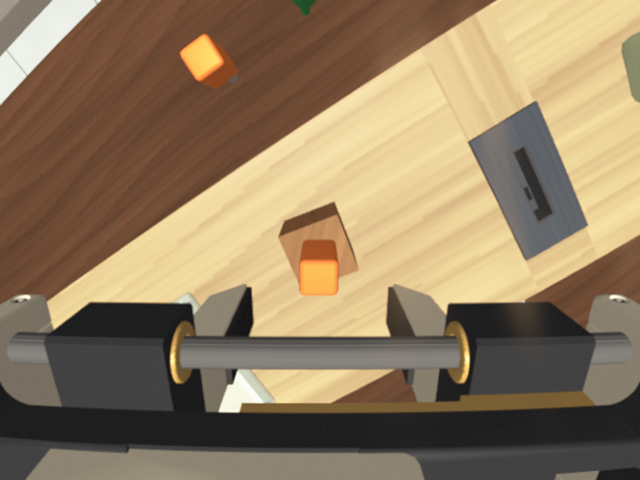

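The handle is centred between the jaws at (318,277) and square to them. I'll go down and grasp it.

Call:
apply_moves:
  plan:
    - [0,0.03,0,0,0,0,-0.4]
    - [0,0.06,0,0,0,0,-0.4]
    - [0,0.07,0,0,0,0,-0.4]
    - [0,0.07,0,0,0,0,-0.4]
    - [0,0.07,0,0,0,0,1]
  squeeze: 25

```text
time: 7.85
tool_pos: [0.6521, 0.0802, 0.2235]
tool_rot: [-1.572, 0.002, 2.507]
contact_force: [0.6, 0.0, 0.5]
opening: 0.0582
```

Call:
apply_moves:
  plan:
    - [0,0,0,0,0,0,1]
    - [0,0,0,0,0,0,1]
    - [0,0,0,0,0,0,1]
    - [0,0,0,0,0,0,1]
    - [0,-0.003,0,0,0,0,1]

```text
time: 8.48
tool_pos: [0.6513, 0.0803, 0.2244]
tool_rot: [-1.57, -0.001, 2.507]
contact_force: [-0.4, 0.9, -1.4]
opening: 0.0218
```

Call:
apply_moves:
  plan:
    - [0,-0.02,0,0,0,0,1]
    - [0,-0.045,0,0,0,0,1]
    - [0,-0.07,0,0,0,0,1]
    - [0,-0.085,0,0,0,0,1]
    - [0,-0.085,0,0,0,0,1]

```text
time: 9.1
tool_pos: [0.6518, 0.0803, 0.3107]
tool_rot: [-1.572, 0.002, 2.507]
contact_force: [0.1, 1.1, -1.0]
opening: 0.0217
```

```bash
python3 - <<'E'
from h import *
np.set_printoptions(precision=4,suppress=True)
st=robot.observe();im=cams.read_camera('wrist');cv2.imwrite('pics/w5.png',im)
zt=st['tool_pos'][2]+.005+.022
for A,r,c in blobs(im,(9,150,200),(24,255,255),300,(250,250,400,345))[:3]:
    b=plane('wrist',cv2.boxPoints(r),zt,st);print('or',A,r,b.mean(0),b.mean(0)-st['tool_pos'])
to((.576,-.0755,.25),143.6)
E
```

```text
or 708.5 ((319.0, 329.5), (13.0, 56.0), 90.0) [0.6585 0.0749 0.3377] [ 0.0067 -0.0054  0.027 ]
t 9.15 pos [0.6514 0.0803 0.3093] rot [-89.99  -0.01 143.66] 
shift [-0.0316  0.0594  0.1702] turn [-0.   0.1  0. ] F [ 0.6 -0.4 -0.3]
```

Call:
apply_moves:
  plan:
    - [-0.007,0,0.035,0,0,0,1]
    - [-0.014,0,0.075,0,0,0,1]
    - [-0.021,0.0,0.12,0,0,0,1]
    - [-0.028,0.02,0.155,0,0,0,1]
    - [-0.034,0.055,0.168,0,0,0,1]

```text
time: 9.78
tool_pos: [0.5785, -0.077, 0.2542]
tool_rot: [-1.571, 0.001, 2.505]
contact_force: [0.5, 0.0, -1.7]
opening: 0.0218
```

```bash
python3 - <<'E'
from h import *
to((.5785,-.0750,.238),143.6)
for n,roi in(('scene',(230,200,350,330)),('wrist',None)):
    im=cams.read_camera(n);cv2.imwrite(f'pics/{n}6.png',im)
s=cv2.imread('pics/scene6.png')[230:320,235:355];w=cv2.imread('pics/wrist6.png')
cv2.imwrite('pics/j6.png',np.hstack([cv2.resize(s,(560,420),interpolation=2),w[100:340,220:460].repeat(2,0).repeat(2,1)[:420,:240]]))
E
```

```text
t 9.78 pos [ 0.5785 -0.077   0.2542] rot [-9.0000e+01  7.0000e-02  1.4354e+02] 
shift [ 0.0012  0.0162 -0.0016] turn [ 0.  -0.1 -0.1] F [ 0.5  0.  -1.7]
```

View pics/j6.png

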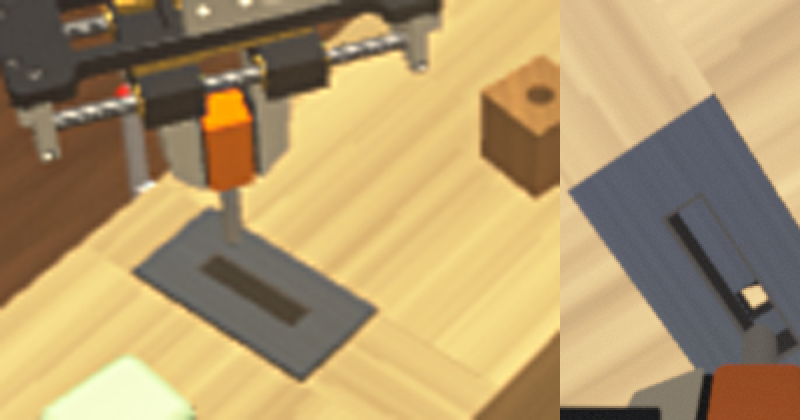

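The pin is held upright above the plate. In the scene view its tip is at about (284.7,281.4). In the wrist view the hole shows at (317.5,247.5) and the shaft tip at (322,264).

```bash
python3 - <<'E'
from h import *
np.set_printoptions(precision=4,suppress=True)
st=robot.observe()
print('tip scene',plane('scene',[[284.7,281.2]],.195))
# slot in this scene picture: ends (205,262),(302,318)
q=np.array([[207,262],[303,318]])/4.6667+[235,230];s=plane('scene',q,.164);print('slot scene',s,s.mean(0))
w=lambda x,y:(220+(x-560)/2,100+y/2)
c=plane('wrist',[w(669,217),w(703,195),w(795,333),w(780,352)],.164,st);print('slot corners wrist',c)
print('hole',plane('wrist',[w(738,290),w(750,315),w(768,303)],.138,st))
print('tip far edge',plane('wrist',[w(762,328)],.195,st),'sides',plane('wrist',[w(745,342),w(780,338)],.195,st))
E
```

```text
tip scene [[ 0.5784 -0.0773  0.195 ]]
slot scene [[ 0.5585 -0.0748  0.164 ]
 [ 0.6191 -0.0771  0.164 ]] [ 0.5888 -0.076   0.164 ]
slot corners wrist [[ 0.6174 -0.0712  0.164 ]
 [ 0.6165 -0.0845  0.164 ]
 [ 0.5605 -0.0806  0.164 ]
 [ 0.5578 -0.0724  0.164 ]]
hole [[ 0.5779 -0.0687  0.138 ]
 [ 0.5673 -0.0664  0.138 ]
 [ 0.5671 -0.0746  0.138 ]]
tip far edge [[ 0.5783 -0.0795  0.195 ]] sides [[ 0.5778 -0.0728  0.195 ]
 [ 0.5726 -0.0819  0.195 ]]
```

Call:
apply_moves:
  plan:
    - [0.0009,0.01,-0.0012,0,0,0,1]
    - [0.0009,0.018,-0.0012,0,0,0,1]
    - [0.0009,0.025,-0.0012,0,0,0,1]
    - [0.0009,0.03,-0.0012,0,0,0,1]
    - [0.0009,0.034,-0.0012,0,0,0,1]

```text
time: 10.5
tool_pos: [0.5794, -0.0735, 0.2205]
tool_rot: [-1.571, 0.0, 2.508]
contact_force: [0.4, 0.0, -0.5]
opening: 0.022
```

Call:
apply_moves:
  plan:
    - [0,0.003,0,0,0,0,1]
    - [0,0.006,0,0,0,0,1]
    - [0,0.009,0,0,0,0,1]
    - [0,0.01,0,0,0,0,1]
    - [0,0.01,0,0,0,0,1]

```text
time: 11.12
tool_pos: [0.5793, -0.0737, 0.2107]
tool_rot: [-1.571, -0.0, 2.507]
contact_force: [1.1, -0.6, -0.7]
opening: 0.0219
```

Call:
apply_moves:
  plan:
    - [-0.0006,0.003,0.0008,0,0,0,1]
    - [-0.0006,0.006,0.0008,0,0,0,1]
    - [-0.0006,0.009,0.0008,0,0,0,1]
    - [-0.0006,0.011,0.0008,0,0,0,1]
    - [-0.0006,0.012,0.0008,0,0,0,1]

```text
time: 11.75
tool_pos: [0.5792, -0.0746, 0.1985]
tool_rot: [-1.571, -0.0, 2.507]
contact_force: [-0.3, 0.2, 0.1]
opening: 0.0218
```

Call:
apply_moves:
  plan:
    - [0,0.001,0,0,0,0,1]
    - [0,0.002,0,0,0,0,1]
    - [0,0.003,0,0,0,0,1]
    - [0,0.003,0,0,0,0,1]
    - [0,0.003,0,0,0,0,1]

```text
time: 12.38
tool_pos: [0.5793, -0.0747, 0.1957]
tool_rot: [-1.571, 0.0, 2.507]
contact_force: [-0.7, 0.5, -0.2]
opening: 0.0217
```

Call:
apply_moves:
  plan:
    - [0,0.0005,0,0,0,0,1]
    - [0,0.001,0,0,0,0,1]
    - [0,0.0015,0,0,0,0,1]
    - [0,0.002,0,0,0,0,1]
    - [0,0.002,0,0,0,0,1]

```text
time: 13.0
tool_pos: [0.5794, -0.0747, 0.1939]
tool_rot: [-1.571, 0.0, 2.507]
contact_force: [-0.9, 0.6, 3.4]
opening: 0.0222
```

Contact on the strip is 3.4 N. Next I'll slide towards -x in the slot, gently.

Call:
apply_moves:
  plan:
    - [0.0007,0,0.0004,0,0,0,1]
    - [0.0014,0,0.0009,0,0,0,1]
    - [0.0021,0,0.0013,0,0,0,1]
    - [0.0028,0,0.0018,0,0,0,1]
    - [0.0034,0,0.0022,0,0,0,1]

```text
time: 13.62
tool_pos: [0.5753, -0.0745, 0.1938]
tool_rot: [-1.571, 0.001, 2.507]
contact_force: [3.8, 0.1, 4.6]
opening: 0.0218
```

Call:
apply_moves:
  plan:
    - [0.0004,0,0.0003,0,0,0,1]
    - [0.0008,0,0.0005,0,0,0,1]
    - [0.0013,0,0.0008,0,0,0,1]
    - [0.0017,0,0.0011,0,0,0,1]
    - [0.0017,0,0.0011,0,0,0,1]

```text
time: 14.25
tool_pos: [0.5725, -0.0742, 0.193]
tool_rot: [-1.57, -0.002, 2.507]
contact_force: [-0.3, 0.6, -1.1]
opening: 0.0219
```

The force dropped to about 0 at x = 0.5725, so the hole is found. I'll ease in.

Call:
apply_moves:
  plan:
    - [0.0006,0,0.0004,0,0,0,1]
    - [0.0006,0.001,0.0004,0,0,0,1]
    - [0.0006,0.002,0.0004,0,0,0,1]
    - [0.0006,0.003,0.0004,0,0,0,1]
    - [0.0006,0.003,0.0004,0,0,0,1]

```text
time: 14.88
tool_pos: [0.5724, -0.0743, 0.1906]
tool_rot: [-1.571, -0.0, 2.507]
contact_force: [-0.4, -0.1, 0.2]
opening: 0.0222
```

Call:
apply_moves:
  plan:
    - [0,0.002,0,0,0,0,1]
    - [0,0.004,0,0,0,0,1]
    - [0,0.006,0,0,0,0,1]
    - [0,0.007,0,0,0,0,1]
    - [0,0.007,0,0,0,0,1]

```text
time: 15.5
tool_pos: [0.5725, -0.0743, 0.1836]
tool_rot: [-1.571, -0.0, 2.507]
contact_force: [-0.6, -0.5, -0.2]
opening: 0.0222
```

Call:
apply_moves:
  plan:
    - [0,0.001,0,0,0,0,1]
    - [0,0.002,0,0,0,0,1]
    - [0,0.003,0,0,0,0,1]
    - [0,0.0035,0,0,0,0,1]
    - [0,0.0035,0,0,0,0,1]

```text
time: 16.12
tool_pos: [0.5725, -0.0743, 0.1802]
tool_rot: [-1.571, 0.0, 2.507]
contact_force: [0.3, -0.1, -0.9]
opening: 0.0217
```

Call:
apply_moves:
  plan:
    - [0,0.0005,0,0,0,0,1]
    - [0,0.001,0,0,0,0,1]
    - [0,0.0015,0,0,0,0,1]
    - [0,0.002,0,0,0,0,1]
    - [0,0.002,0,0,0,0,1]

```text
time: 16.75
tool_pos: [0.5726, -0.0743, 0.1797]
tool_rot: [-1.571, 0.001, 2.507]
contact_force: [-3.3, 0.0, 8.6]
opening: 0.0221
```

The handle is seated: 8.6 N on the plate, at 15 mm below strip contact. I'll release it.

Call:
apply_moves:
  plan:
    - [0,0,0,0,0,0,0]
    - [0,0,0,0,0,0,-0.2]
    - [0,0,0,0,0,0,-0.2]
    - [0,0,0,0,0,0,-0.2]
    - [0,-0.02,0,0,0,0,-0.2]

```text
time: 17.38
tool_pos: [0.5716, -0.0741, 0.1968]
tool_rot: [-1.569, -0.004, 2.507]
contact_force: [0.3, -0.0, 0.2]
opening: 0.0547
```

Call:
apply_moves:
  plan:
    - [0,-0.04,0,0,0,0,-0.2]
    - [0,-0.09,0,0,0,0,-0.2]
    - [0,-0.13,0,0,0,0,-0.2]
    - [0,-0.13,0,0,0,0,-0.2]
    - [0,-0.13,0,0,0,0,-0.2]

```text
time: 18.0
tool_pos: [0.5722, -0.0742, 0.3273]
tool_rot: [-1.57, -0.001, 2.507]
contact_force: [-0.4, 0.3, 0.3]
opening: 0.055
```

```bash
python3 - <<'E'
from h import *
np.set_printoptions(precision=4,suppress=True)
st=robot.observe();im=cams.read_camera('wrist');s=cams.read_camera('scene');print(st['contact_force'],st['time'])
p=None
for A,r,c in blobs(im,(9,150,225),(24,255,255),100,(200,150,450,320))[:2]: print('top z.208',A,r,plane('wrist',[r[0]],.208,st)); p=p or r[0]
for A,r,c in blobs(s,(0,150,100),(8,255,255),6,(220,200,320,330))[:3]: print('red',r[0],plane('scene',[r[0]],.1935))
for A,r,c in blobs(im,(0,150,100),(8,255,255),10)[:3]: print('redw',A,r[0],plane('wrist',[r[0]],.1935,st))
cv2.imwrite('pics/f.png',np.hstack([cv2.resize(s[200:350,200:350],(400,400),interpolation=2),cv2.resize(im[100:340,200:440],(400,400))]))
E
```

```text
[-0.3902  0.2581  0.3224] 18.0
top z.208 672.0 ((319.5, 238.0), (26.0, 27.0), 90.0) [[ 0.5724 -0.0751  0.208 ]]
red (262.0, 250.0) [[ 0.47   -0.027   0.1935]]
```

View pics/f.png

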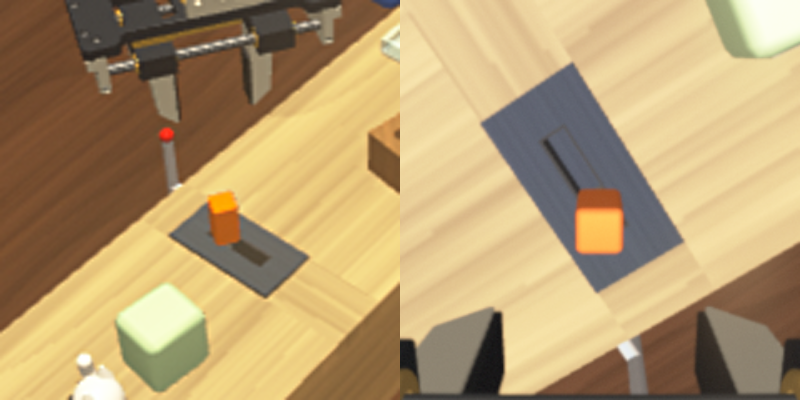

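The pin stands upright with its handle flat on the plate, at about (222,220) in the left view and (600,225) in the right. The gripper is clear and the door handle is still at the shut position.

```bash
python3 -c "
from cell import robot
print(robot.hand_in())"
```

```text
the job is handed in; nothing more can be done
None
```

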